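Set the end stop to the bearing and run its wing nut down

ROBOT

A 6-joint arm with a two-finger parallel gripper is mounted at the origin on the work surface. World frame = base frame: x ahead of the robot, y to its left, z up, the work surface at z = 0. Lengths are in mm, angles in degrees, forces in N, time in s.
With the tool pointing down it reaches from about 350 to 850 mm from the base axis. Payload 8.1 kg.
Tool frame: the origin (TCP) lies midway between the tips of the shut fingers; the grasp point (between the pads) lies arm.grip_point_offset behind it (arm.grip_point_offset is the distance from the TCP to the grasp point, in mm); z points along the fingers, y is the line along which they close (so a half turn about z gives the same grasp; the last joint's range is limited). The gripper opens to 93 mm and grips with 3 to 60 N. Pads are 15 mm wide; open, the fingers measure 128 mm over their backs; the gripper's body (75 mm by 188 mm) begins 65 mm behind the grasp point.
Start: joints at [64.95, 7.471, 85.268, -0, 87.261, -4.893], TCP at [206.732, 563.265, 218.635] pointing down, gripper open.
Joint ranges: [-169.43, 169.43], [-51.17, 129.36], [1.28, 143.12], [-76.62, 256.62], [0, 156.53], [-152.29, 152.29]. Speed limits (degrees/s): [136.94, 136.94, 159.86, 180, 180, 180].

INTERFACE

Orientations are given as [roll, pitch, yaw] about the fixed x, y, z axes, in that order (R = Rz(yaw) Ry(pitch) Rx(roll)).
In Python, from station import arm, imaging, spot_in, silhouettes, landmark_of gives the robot as it stands.
- The arm moves only by the tool move_arm, never from a script. Its argument "series" is a list that holds one entry, the list of rows, each a list of 5 numbers: the closure in counts, from 0 (fully open) to 255 (shut), then the shift along the world's x, y, z scaled (see below), then the turn about the world's z scaled (see below). A call has 1 to 10 rows; each row shifts and turns the commanded pose from where the row before left it; what a row does not reach is not made up. The controller multiplies each number of a shift by 3 cm and each number of a turn by 0.12 rad. A row lasts 1/12 s, in which the tool goes at most 41.7 mm and 7.16 degrees, less where a joint would pass 70% of its speed; a pose out of reach is approached as far as the arm can. A call with a number of a shift or a turn outside -1 to 1 is refused whole. A call with a gripper value outside its range is refused whole. The fingers move at their own pace and stop on an object; "squeeze" is the grip in N (left out, the last holds). Time passes only in rows, so rows that do not move let the fingers close. It gives the time, the measured TCP pose, the force, the opening and the grip force at its end, in the units of the state.
- arm.observe(): the state, without advancing time (a new reading comes with each control period).
- imaging.capture(name): name is "scene" or "side" or "wrist"; returns a dict with "img" (384x512x3 uint8, red, green, blue), "camera_matrix" (3x3 intrinsics, pixels), "origin" and "orientation" of the camera in the world. Camera axes: x right, y up, looking along -z (the intrinsics and any distortion apply to the point x, -y, -z); pixel columns grow to the right and rows downward; lengths in mm; the calibration is good to about 2 mm. The wrist camera is an equidistant fisheye: a pixel r from the principal point sees the ray r / f radians off the axis. A picture is of the moment at which its call begins. There is no depth.
- arm.hand_in(): hands the job in; it is judged then, once.
Trained networks look in a picture, given as the dict that the camera call returned (one of the last four; its "shot" number tells which), for a name from the list of things; names that differ only in an ending like _2 or _b are one class to them, and where a whole thing is asked for, a point or a joint stands for the part that bears it (a point fixed in the world has none). Each returns a list of dicts, best first, with "conf" (0 to 1); they miss things now and then, are a little off and sometimes report something else, mostly with a low value. They report only what shows in the picture. A call takes as long as a camera call. They do not tell look-alikes from the thing itself.
- spot_in(picture, query): "extent" ([left, top, right, bottom] in pixels, round what is visible of it).
- silhouettes(picture, query): "pixels" (384x512 bool, what is visible of it) and "extent" ([left, top, right, bottom] in pixels, round what is visible of it).
- landmark_of(picture, query): "at" ([column, row] in pixels: a listed point, or the origin of a listed thing).
The state is a dict: "time": time; "joint_positions": joint angles; "dq": joint speeds; "effort": joint torques, N m; "position": TCP position; "orientation": TCP orientation; "force": force on the tool from outside, world axes, zero at the start; "moment": the same for the moment, N m; "grip_width": finger opening in mm; "gripper_force": force on a finger pad.
Only numpy, scipy, OpenCV 4.12 (cv2) and the standard library are available. Lean on these libraries where they do the work, as an engineer would, in place of code of your own. Each camera call takes 0.05 s, during which the arm holds its last target. There are 200 camera calls.

TASK

Set the bearing nest beside the conveyor to this bearing: push the sliding stop along until the bearing sits snug between the stop's jaw and the fixed end block, with no gap on either side. Then run the loose wing nut down clockwise, stroke after stroke of the fingertips against its wings, until it is fully seated and will turn no further. Only push: do not pinch, straddle or lift anything, and leave the other things lying about undisturbed.

Things in the scene. Friction and masses are not known exactly. Their poses are not given: they have to be found in the camera images.
- nest: Fixed nest on the near side of a small belt conveyor. Sizes in mm. Origin on the axis of the wing nut's stud at table height; z up, y along the stop's travel towards the end block, x away from the robot; turned up to 0.4 rad. Aluminium base plate 15 high, x -95..38, y -125..190, with two guide strips along y at x 28 and -28, 10 wide, tops 21 above the table.
- wall_top (a point): Near upper edge of the conveyor's side profile opposite the stud: a wall 50 high whose face is at nest x 38, along the whole nest. The wings sweep past it with 5 to spare, so a finger cannot pass round the wing nut there; the near side (x below 0) is open. Belt top 45 high. A photo-eye on the profile at nest x 43..73, y 179..201 reaches 74 high.
- end_face (a point): Middle of the flat face of the fixed steel end block (72 wide, top 55 above the table) at x 0, y 160 of the nest, 35 above the table; the face looks to nest -y. Axes as the nest.
- stop (a joint): Travel of the sliding stop in m: 0 fully back, 0.046 at most, grows towards the end block (nest +y); it starts between 0 and 0.014 and the bearing is snug at about 0.040. Slides with about 2.5 N friction, and pushes the bearing ahead of it (some 2 to 5 N more).
- jaw_face (a point): Middle of the front face of the stop's upright steel jaw, 35 above the table; the face looks to nest +y. The jaw is 56 wide, 8 thick (its back face is 8 behind this point), top 52 above the table. Moves with the stop. Axes as the nest.
- jaw_top (a point): Middle of the jaw's upper edge, 52 above the table. Axes as the nest.
- tab_top (a point): Middle of the upper edge of the upright push tab at the tail of the stop: 40 wide (nest x), 5 thick (nest y), top 45 above the table, foot 21 above the table on the flat slide; lies 150.5 behind jaw_face. Its rear side is open for a fingertip to push it towards nest +y. Axes as the nest.
- wing_nut (a joint): Turn of the steel wing nut in rad, growing clockwise seen from above (tightening). Starts between 0 and 3.0; at 10.0 it is hard down on its washer and stops. Turns freely with about 0.02 N m friction, stays where it is left, and sinks 1.75 mm a turn.
- nut_axis (a point): On the wing nut's axis, level with its wing tops: 56 above the table when seated, up to 59 when loose. Turns with the nut: its x axis points along one wing, the other is opposite. Hub diameter 23, 14 high; fixed stud diameter 12, top 46 above the table. Each wing is a round tab 5 thick, 23 in diameter, 9.5 to 32.5 from the axis, from the nut's top down.
- wing_tip (a point): Outermost point of one wing, 32.5 from the axis and 11.5 below the top of the wings. Axes as nut_axis.
- bearing: Loose steel wheel bearing standing on the base plate between jaw and end block, axis upright, diameter 72, height 37, about 0.5 kg, bore closed by an orange plug. Origin at the centre of its underside, 15 above the table. It starts 5 to 24 short of the end block.
- bearing_b: Bystander: same bearing on the belt. Origin at the centre of its underside.
- bearing_c: Bystander: same bearing on the belt. Origin at the centre of its underside.
- bearing_d: Bystander: same bearing on the table to the left. Origin at the centre of its underside.
- plug: Bystander: orange bearing plug, diameter 40 at its flange, 26 high, standing on the near edge of the base plate. Origin at the centre of its underside.
- hex_key: Bystander: L-shaped hex key, 96 by 32, 6 thick, lying on the table in front of the nest. Origin under the middle of the long leg, which lies along its y.
- marker: Bystander: marker pen 140 long, 17 thick, lying along its y on the table in front of the nest. Origin under its middle.
- grease_tin: Bystander: tin, diameter 76, height 75, on the table to the right. Origin at the centre of its underside.
- wrench: Bystander: open-ended wrench 170 long lying flat along its x on the table to the right. Origin under its middle.
Mind the look-alikes: they are no part of the job. What is shaped like the bearing but pink, purple or red is not meant.

How it is judged:
By the outcome, as a careful person would: the job done as asked, in the order asked, and still so for the second after the job is handed in, with the robot touching nothing.
It also fails if it takes over 64 s, if anything falls off the work surface, if the arm or the gripper's body presses on something with over 40 N, if the wrist force passes 120 N, or if a joint passes its speed limit or range.

## Working session

There is one attempt and no reset: what is moved stays moved. The work goes in short steps, Python scripts to look and compute and a tool call to move; the robot and the scene stay as the last step left them, time stands still between calls to the robot, and variables do not carry over. Pictures are saved under pics/ and viewed, at most 10 in all, crops included, and the job is handed in when it is done.

Besides the shell and the picture viewer there is one more tool, called after "Call:" as name([rows], argument=value, ...), one row to a line, values as JSON. move_arm: Moves the arm, as the interface text tells. Its arguments: {"type":"object","properties":{"series":{"type":"array","items":{"type":"array","items":{"type":"array","items":{"type":"number"}}}},"squeeze":{"type":"number"}},"required":["series"]}

```bash
mkdir -p pics; ls
cat > h.py <<'E'
import numpy as np, cv2
from station import arm, imaging, spot_in, silhouettes, landmark_of
from scipy.spatial.transform import Rotation as R
def rot(o):
    o=np.array(o,float)
    return o if o.shape==(3,3) else R.from_euler('xyz',o,degrees=True).as_matrix()
def ray(p,at):
    K=np.array(p["camera_matrix"]); d=np.array([(at[0]-K[0,2])/K[0,0],(at[1]-K[1,2])/K[1,1],1.0])
    return np.array(p["origin"],float), rot(p["orientation"])@np.array([d[0],-d[1],-d[2]])
def at_z(p,at,z):
    o,d=ray(p,at); return o+d*(z-o[2])/d[2]
def proj(p,X):
    K=np.array(p["camera_matrix"]); c=rot(p["orientation"]).T@(np.array(X,float)-p["origin"]); c=c*[1,-1,-1]
    u=K@(c/c[2]); return u[:2]
def save(p,n): cv2.imwrite(f"pics/{n}.png",p["img"][:,:,::-1])
E
python3 - <<'E'
from h import *
S={c:imaging.capture(c) for c in("scene","side")}
Z=dict(wall_top=50,end_face=35,jaw_face=35,jaw_top=52,tab_top=45,nut_axis=58,wing_tip=47,bearing=15,plug=15,hex_key=0,marker=0,grease_tin=0,wrench=0)
for c,p in S.items():
    print(c,p["origin"],p["orientation"]); save(p,c)
    for q,z in Z.items():
        for r in landmark_of(p,q)[:3]:
            print(q,np.round(r["at"]),round(r["conf"],2),np.round(at_z(p,r["at"],z)))
print(arm.observe())
cv2.imwrite("pics/both.png",np.vstack([S[c]["img"] for c in S])[:,:,::-1][:, :])
E
```

```text
pics
scene [1467.22786461  -74.87602807  837.24790196] [53.14336469 -0.26976194 86.83037271]
wall_top [270. 215.] 0.63 [545.   2.  50.]
end_face [325. 221.] 0.97 [562. 151.  35.]
jaw_face [289. 216.] 0.54 [535.  55.  35.]
jaw_face [264. 213.] 0.41 [518. -16.  35.]
jaw_top [289. 207.] 0.85 [514.  56.  52.]
jaw_top [334. 202.] 0.7 [501. 186.  52.]
tab_top [240. 202.] 0.76 [476. -80.  45.]
tab_top [289. 217.] 0.63 [550.  52.  45.]
nut_axis [269. 206.] 0.6 [516.   1.  58.]
wing_tip [262. 210.] 0.68 [518. -19.  47.]
wing_tip [270. 204.] 0.45 [493.   4.  47.]
bearing [413. 178.] 0.95 [342. 478.  15.]
bearing [385. 205.] 0.94 [473. 349.  15.]
bearing [384. 258.] 0.93 [688. 285.  15.]
plug [292. 199.] 0.58 [434.  76.  15.]
hex_key [261. 209.] 0.7 [459. -20.  -0.]
hex_key [269. 186.] 0.51 [343.  12.   0.]
hex_key [220. 230.] 0.42 [ 543. -138.    0.]
marker [330. 203.] 0.71 [438. 190.   0.]
marker [310. 220.] 0.37 [512. 118.   0.]
marker [264. 212.] 0.29 [470. -13.   0.]
grease_tin [111. 198.] 0.63 [ 381. -477.    0.]
wrench [168. 171.] 0.73 [ 245. -320.    0.]
side [ 117.78608454 -718.0126249
[... 937 characters left out ...]
4.  47.   0.]
{'time': 1.4, 'joint_positions': array([ 6.49497216e+01,  7.47031537e+00,  8.52683899e+01,  3.65927223e-04,
        8.72601395e+01, -4.89241078e+00]), 'dq': array([-0.07011979,  0.00907205, -0.10664709,  0.05075992,  0.04879394,
       -0.03756891]), 'effort': array([ 2.65832540e-05, -5.59749985e+01, -4.92048168e+01,  7.67874531e-02,
        2.27868743e-02,  2.21128204e-05]), 'position': array([206.73879439, 563.26663524, 218.63843858]), 'orientation': array([ 1.79998818e+02, -2.65646527e-04,  1.59842115e+02]), 'force': array([ 0.31929201,  0.28432169, -0.06058211]), 'moment': array([ 0.02245061, -0.02061104, -0.00956434]), 'gripper_force': 0.0, 'grip_width': 93.11750095818392}
```

View pics/scene.png

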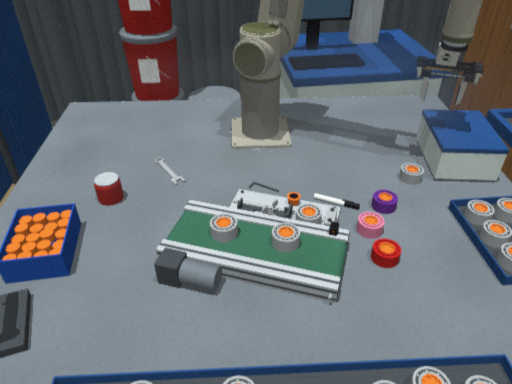

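View pics/side.png

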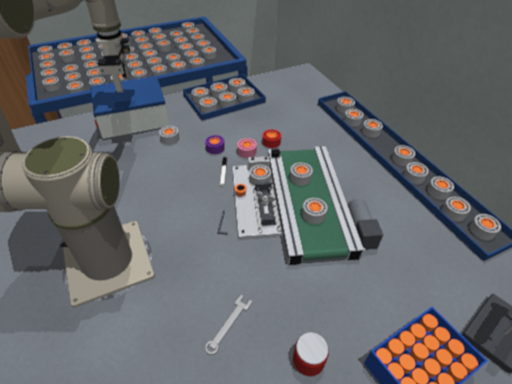

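The nest shows at about (512,-5) for the stud, with its yaw near -16.5°. I'm moving over it with the fingers shut for a close look.

Call:
move_arm([
  [[255,0.44,-0.98,0,0.03],[255,0.44,-0.98,0,0.03],[255,0.44,-0.98,0,0.03],[255,0.44,-0.98,0,0.03],[255,0.44,-0.98,0,0.03],[255,0.44,-0.98,0,0.03],[255,0.44,-0.98,0,0.03],[255,0.44,-0.98,0,0.03],[255,0.44,-0.98,0,0.03],[255,0.44,-0.98,0,0.03]],
], squeeze=5)

```text
time: 2.23
position: [339.1, 267.9, 218.8]
orientation: [180.0, 0.0, 161.9]
force: [1.9, 0.2, 0.3]
grip_width: 30.7
gripper_force: 0.0
```

Call:
move_arm([
  [[255,0.44,-0.98,0,0.03],[255,0.44,-0.98,0,0.03],[255,0.44,-0.98,0,0.03],[255,0.44,-0.98,0,0.03],[255,0.44,-0.98,0,0.03],[255,0.44,-0.98,0,0.03],[255,0.44,-0.98,0,0.03],[255,0.44,-0.98,0,0.03],[255,0.44,-0.98,0,0.03],[255,0.44,-0.98,0,0.03]],
])

```text
time: 3.07
position: [471.2, -26.4, 218.9]
orientation: [180.0, 0.0, 164.0]
force: [-0.1, -0.0, -0.3]
grip_width: 0.5
gripper_force: 0.0
```

```bash
cat >> h.py <<'E'
def wray(p,at):
    K=np.array(p["camera_matrix"]); v=np.array([at[0]-K[0,2],at[1]-K[1,2]]); r=np.hypot(*v); t=r/K[0,0]
    s=np.sin(t)/max(r,1e-9); d=np.array([v[0]*s,-v[1]*s,-np.cos(t)])
    return np.array(p["origin"],float), rot(p["orientation"])@d
def w_z(p,at,z):
    o,d=wray(p,at); return o+d*(z-o[2])/d[2]
def wproj(p,X):
    K=np.array(p["camera_matrix"]); c=rot(p["orientation"]).T@(np.array(X,float)-p["origin"]); c=c*[1,-1,-1]
    t=np.arctan2(np.hypot(c[0],c[1]),c[2]); n=c[:2]/np.hypot(c[0],c[1]); return n*t*K[0,0]+K[:2,2]
Z=dict(end_face=35,jaw_face=35,jaw_top=52,tab_top=45,nut_axis=58,wing_tip=46.5,bearing=15,plug=15)
def look(name,qs=Z,n=2):
    p=imaging.capture("wrist"); save(p,name)
    for q in qs:
        for r in landmark_of(p,q)[:n]:
            print(q,np.round(r["at"]),round(r["conf"],2),np.round(w_z(p,r["at"],Z[q]),1))
    return p
E
python3 - <<'E'
from h import *
p=look("w1"); print(p["origin"],p["orientation"],p["camera_matrix"])
s=arm.observe(); print({k:np.round(s[k],1) for k in("time","joint_positions","position","orientation","force","grip_width")},arm.grip_point_offset)
E
```

```text
end_face [397. 192.] 0.98 [552.4 151.   35. ]
end_face [326. 128.] 0.28 [445.2  71.7  35. ]
jaw_face [330. 188.] 0.66 [520.2  59.3  35. ]
jaw_top [326. 193.] 0.79 [519.2  50.1  52. ]
tab_top [208. 183.] 0.79 [469.6 -82.   45. ]
tab_top [326. 194.] 0.54 [522.5  51.2  45. ]
nut_axis [286. 191.] 0.75 [501.    4.2  58. ]
nut_axis [208. 180.] 0.18 [463.1 -78.2  58. ]
wing_tip [269. 207.] 0.96 [519.3 -20.1  46.5]
wing_tip [508.  11.] 0.69 [326.9 414.7  46.5]
bearing [508.  12.] 0.9 [322.2 451.4  15. ]
bearing [361. 182.] 0.71 [531.1 107.2  15. ]
plug [327. 131.] 0.88 [452.   75.6  15. ]
plug [362. 184.] 0.69 [535.  107.7  15. ]
[392.6156268   -3.86180738 385.14975776] [-1.71809384e+01 -2.75116034e-02  7.39853042e+01] [[297.31863964   0.         253.62391565]
 [  0.         297.31863964 190.4050532 ]
 [  0.           0.           1.        ]]
{'time': np.float64(3.5), 'joint_positions': array([ -9.1, -12.9, 105. ,   0. ,  87.9, -83.2]), 'position': array([470.5, -23.7, 218.7]), 'orientation': array([180. ,   0. , 164.1]), 'force': array([ 1.2, -0.5,  0.5]), 'grip_width': np.float64(0.4)} 18.8
```

View pics/w1.png

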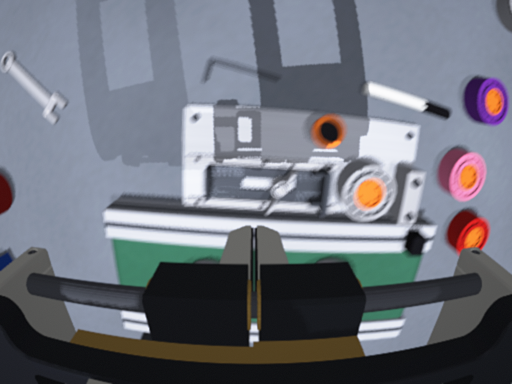

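The picture shows the nest: tab at about (208,183), nut at (286,191), bearing at (370,190). The nest yaw works out near -19.5° with the stud at about (499,0). I'm going down behind the tab.

Call:
move_arm([
  [[255,-0.09,-0.63,-0.5,-0.1],[255,-0.09,-0.63,-0.5,-0.1],[255,-0.09,-0.63,-0.5,-0.1],[255,-0.09,-0.63,-0.5,-0.1],[255,-0.09,-0.63,-0.5,-0.1],[255,0,0,-0.9,0],[255,0,0,-0.9,0],[255,0,0,-0.9,0],[255,0,0,0,0],[255,0,0,0,0]],
])

```text
time: 4.35
position: [455.8, -118.1, 61.7]
orientation: [180.0, -0.2, 160.6]
force: [0.2, -0.5, 0.7]
grip_width: 0.5
gripper_force: 0.0
```

Run:
```python
from h import *
p=look("w2"); print(p["origin"],p["orientation"])
s=arm.observe(); print({k:np.round(s[k],1) for k in("time","position","orientation")})
```

```text
jaw_face [473. 219.] 0.61 [523.5  61.1  35. ]
jaw_top [478. 224.] 0.82 [517.7  53.5  52. ]
tab_top [310. 228.] 0.66 [470.3 -81.8  45. ]
nut_axis [435. 231.] 0.73 [501.6   5.9  58. ]
wing_tip [399. 259.] 0.87 [521.1 -21.9  46.5]
bearing [497. 203.] 0.82 [533.8 111.5  15. ]
plug [464. 125.] 0.86 [445.4  77.   15. ]
[379.42186664 -91.12645694 228.30796043] [-1.69325247e+01 -2.84328283e-02  7.06110913e+01]
{'time': np.float64(4.8), 'position': array([ 457.8, -119.4,   63.5]), 'orientation': array([-1.800e+02,  1.000e-01,  1.605e+02])}
```

View pics/w2.png

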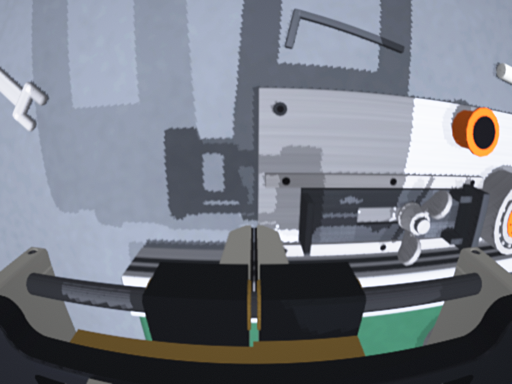

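The tab is at (308,226), ahead of the finger, and the nut hub is near (422,224). Lowering and pushing.

Call:
move_arm([
  [[255,0,0,-0.5,0],[255,0,0,-0.53,0],[255,0,0,0,0],[255,0.056,0.157,0,0],[255,0.056,0.157,0,0],[255,0.056,0.157,0,0],[255,0.056,0.157,0,0],[255,0.056,0.157,0,0],[255,0.056,0.157,0,0],[255,0.056,0.157,0,0]],
])

```text
time: 5.63
position: [469.7, -86.1, 32.4]
orientation: [-180.0, 0.1, 160.5]
force: [-0.0, -1.8, 2.6]
grip_width: 0.5
gripper_force: 1.4
```

Run:
```python
from h import *
s=arm.observe(); print({k:np.round(s[k],1) for k in("time","position","orientation","force")})
p=look("w3",["jaw_top","tab_top","nut_axis","bearing","end_face"],1)
for px,z in(((422,224),50),((440,203),47),((408,250),47)): pass
```

```text
{'time': np.float64(5.6), 'position': array([469.7, -86.1,  32.4]), 'orientation': array([-1.800e+02,  1.000e-01,  1.605e+02]), 'force': array([-0. , -1.8,  2.6])}
jaw_top [479. 240.] 0.6 [521.8  62.8  52. ]
tab_top [284. 247.] 0.71 [476.3 -69.4  45. ]
bearing [491. 215.] 0.85 [535.1 107.4  15. ]
```

View pics/w3.png

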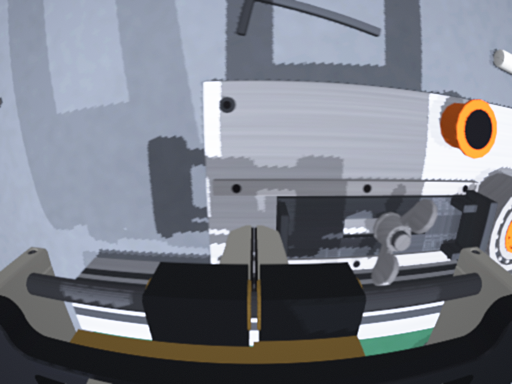

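Call:
move_arm([
  [[255,0.056,0.157,0,0],[255,0.034,0.094,0,0],[255,0.017,0.047,0,0],[255,0,0,0,0]],
])

```text
time: 6.27
position: [471.8, -77.3, 31.4]
orientation: [-180.0, -0.0, 160.5]
force: [-1.8, -2.7, -0.3]
grip_width: 0.7
gripper_force: 1.9
```

Call:
move_arm([
  [[255,0.017,0.047,0,0],[255,0.017,0.047,0,0],[255,0,0,0,0]],
])

```text
time: 6.52
position: [472.8, -74.5, 31.5]
orientation: [-180.0, -0.0, 160.5]
force: [-2.3, -3.8, -0.9]
grip_width: 0.1
gripper_force: 2.1
```

Run:
```python
from h import *
s=arm.observe(); print({k:np.round(s[k],1) for k in("time","position","orientation","force")})
p=look("w4",["jaw_top","tab_top","bearing","end_face"],1)
```

```text
{'time': np.float64(6.5), 'position': array([472.8, -74.5,  31.5]), 'orientation': array([-180. ,   -0. ,  160.5]), 'force': array([-2.3, -3.8, -0.9])}
jaw_top [482. 243.] 0.81 [528.4  76.9  52. ]
tab_top [280. 248.] 0.96 [478.6 -60.4  45. ]
bearing [491. 213.] 0.76 [535.7 118.4  15. ]
```

Call:
move_arm([
  [[255,0.017,0.047,0,0],[255,0.017,0.047,0,0],[255,0,0,0,0]],
])

```text
time: 7.02
position: [473.4, -72.8, 31.5]
orientation: [-179.9, -0.1, 160.5]
force: [-6.2, -10.9, 0.5]
grip_width: 0.3
gripper_force: 5.6
```

Call:
move_arm([
  [[255,0.017,0.047,0,0],[255,0.017,0.047,0,0],[255,0,0,0,0]],
])

```text
time: 7.27
position: [473.5, -72.5, 31.5]
orientation: [-179.6, -0.1, 160.5]
force: [-11.9, -22.2, 2.1]
grip_width: 0.8
gripper_force: 12.9
```

Call:
move_arm([
  [[255,0.017,0.047,0,0],[255,0,0,0,0]],
])

```text
time: 7.43
position: [473.6, -72.4, 31.5]
orientation: [-179.5, -0.1, 160.5]
force: [-14.1, -30.0, 3.1]
grip_width: 0.5
gripper_force: 16.4
```

Snug: the force rises to about 33 N with no more travel. Backing off, lifting and looking at the nut.

Call:
move_arm([
  [[255,-0.1,-0.28,0,0],[255,-0.1,-0.28,0,0],[255,-0.1,-0.28,0,0],[255,0,0,0.9,0],[255,0,0,0.9,0],[255,0,0,0.9,0],[255,0.22,0.63,0,0],[255,0.22,0.63,0,0],[255,0,0,0,0]],
])

```text
time: 8.18
position: [481.6, -52.7, 114.0]
orientation: [179.9, 0.1, 160.6]
force: [-1.2, -0.1, -0.3]
grip_width: 0.5
gripper_force: 0.0
```

Run:
```python
from h import *
p=look("w5",Z,1); s=arm.observe(); print({k:np.round(s[k],1) for k in("time","position","orientation","force")})
cv2.imwrite("pics/w5c.png",cv2.resize(p["img"][130:330,230:500,::-1],None,fx=2.9,fy=2.9,interpolation=cv2.INTER_CUBIC))
```

```text
end_face [461. 196.] 0.73 [554.  152.6  35. ]
jaw_face [406. 197.] 0.59 [530.8  85.4  35. ]
jaw_top [409. 204.] 0.78 [530.3  79.2  52. ]
nut_axis [326. 207.] 0.93 [502.6   2.8  58. ]
wing_tip [304. 230.] 0.96 [521.8 -19.7  46.5]
bearing [376. 309.] 0.83 [674.8  37.9  15. ]
plug [371. 117.] 0.94 [451.  74.  15.]
{'time': np.float64(8.6), 'position': array([479.8, -55.3, 112.6]), 'orientation': array([-180. ,   -0. ,  160.5]), 'force': array([-0.5, -0.2,  0.7])}
```

View pics/w5c.png

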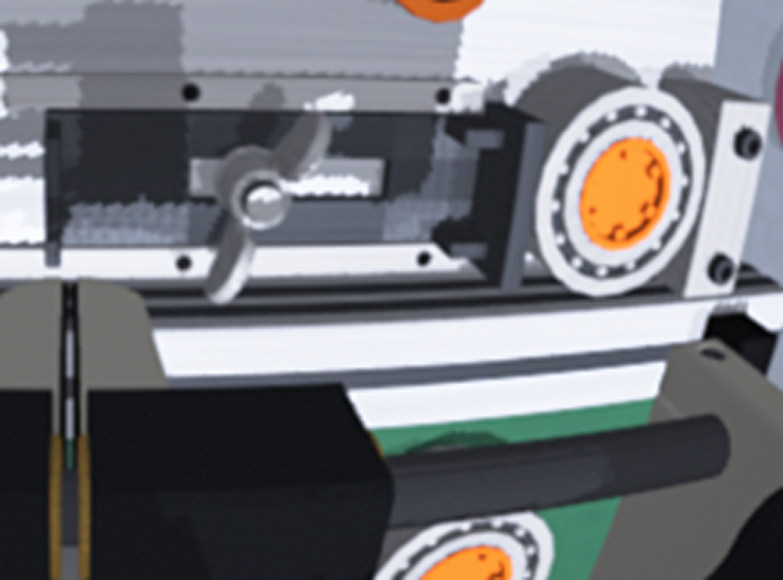

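The picture shows the bearing snug between the jaw (crop 520,200) and the end block (730,200). The nut stud is at crop (265,200), with one wing at the far right near (225,290) and the other near (310,135). I'll work out the stroke numbers.

```bash
cat > st.py <<'E'
from h import *
a=np.radians(19.5); ex=np.array([np.cos(a),-np.sin(a)]); ey=np.array([np.sin(a),np.cos(a)])
STUD=np.array([501.5,3.0])
def nest(w): d=np.array(w[:2])-STUD; return np.round([d@ex,d@ey],1)
def world(n): return STUD+n[0]*ex+n[1]*ey
def legs(start,pts):
    q=np.array(start[:2],float)
    for P,k in pts:
        t=world(P); print(P,k,np.round((t-q)/30/k,3)); q=q+np.round((t-q)/30/k,2)*30*k
E
python3 - <<'E'
from st import *
p=imaging.capture("wrist"); s=arm.observe()["position"]; print(s)
print("stud",w_z(p,(321.4,199),46)[:2]); 
for px,z in(((307.6,230),47),((339,177),47)): w=w_z(p,px,z); print(nest(w))
for q in("end_face","jaw_top","nut_axis"):
    r=landmark_of(p,q)
    if r: print(q,nest(w_z(p,r[0]["at"],Z[q])))
print(nest(s)); 
legs(s,[((-24,-25),2),((-24,-5),4),((-23,5),2),((-22,20),3),((-14,30),3),((-3,31),3)])
print(); legs(world((-3,31)),[((9,-31),3),((-8,-31),4),((-20,-27),3),((-22,-18),2),((-24,-5),3),((-23,5),2),((-22,20),3),((-14,30),3),((-3,31),3)])
E
```

```text
[479.8311296  -55.22159648 112.61555492]
stud [496.70997782  -0.58443252]
[ 24.7 -15.3]
[-22.8   8.7]
end_face [ -1.3 158.2]
jaw_top [ 0.6 80.2]
nut_axis [1.1 0.3]
[ -1.  -62.1]
(-24, -25) 2 [-0.155  0.711]
(-24, -5) 4 [0.053 0.158]
(-23, 5) 2 [0.078 0.147]
(-22, 20) 3 [0.065 0.151]
(-14, 30) 3 [0.125 0.076]
(-3, 31) 3 [ 0.114 -0.034]

(9, -31) 3 [-0.104 -0.694]
(-8, -31) 4 [-0.137  0.044]
(-20, -27) 3 [-0.107  0.092]
(-22, -18) 2 [0.024 0.156]
(-24, -5) 3 [0.03  0.141]
(-23, 5) 2 [0.071 0.153]
(-22, 20) 3 [0.067 0.155]
(-14, 30) 3 [0.118 0.07 ]
(-3, 31) 3 [ 0.117 -0.03 ]
```

Call:
move_arm([
  [[255,-0.17,0.69,0,0],[255,-0.17,0.69,0,0],[255,0,0,-0.8,0],[255,0,0,-0.8,0],[255,0,0,-0.8,0],[255,0,0,0,0],[255,0.05,0.16,0,0],[255,0.05,0.16,0,0],[255,0.05,0.16,0,0],[255,0.05,0.16,0,0]],
])

```text
time: 9.67
position: [477.3, 5.9, 42.5]
orientation: [180.0, 0.2, 160.5]
force: [-0.9, -2.3, 0.1]
grip_width: 0.2
gripper_force: 0.8
```

Call:
move_arm([
  [[255,0.08,0.15,0,0],[255,0.08,0.15,0,0],[255,0.07,0.15,0,0],[255,0.07,0.15,0,0],[255,0.07,0.15,0,0],[255,0,0,0,0]],
])

```text
time: 10.17
position: [487.3, 29.2, 40.8]
orientation: [180.0, 0.0, 160.6]
force: [0.4, 0.2, -0.4]
grip_width: 0.5
gripper_force: 0.2
```

Run:
```python
from st import *
p=look("w6",["nut_axis","wing_tip"],2); s=arm.observe(); print({k:np.round(s[k],1) for k in("time","joint_positions","position","force")},nest(s["position"]))
cv2.imwrite("pics/w6c.png",cv2.resize(p["img"][150:330,150:400,::-1],None,fx=3,fy=3,interpolation=cv2.INTER_CUBIC))
```

```text
{'time': np.float64(10.3), 'joint_positions': array([ -2.7,  -0.4, 112.9,   0. ,  67.5, -73.2]), 'position': array([486.9,  28.3,  40.7]), 'force': array([-0.4,  0.4,  0.2])} [-22.2  19. ]
```

View pics/w6c.png

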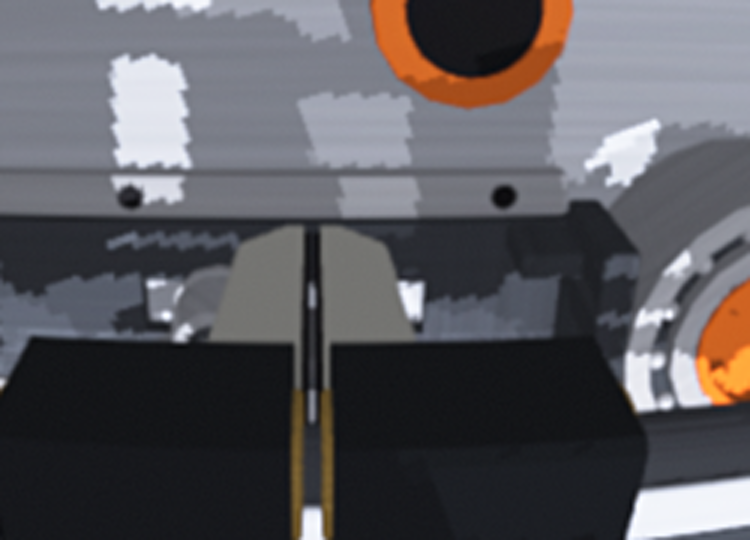

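Call:
move_arm([
  [[255,0.12,0.07,0,0],[255,0.12,0.07,0,0],[255,0.12,0.07,0,0],[255,0.12,-0.03,0,0],[255,0.12,-0.03,0,0],[255,0.12,-0.03,0,0],[255,0,0,0,0]],
])

```text
time: 10.9
position: [509.2, 31.6, 40.7]
orientation: [180.0, 0.0, 160.5]
force: [0.1, 0.8, -1.0]
grip_width: 0.1
gripper_force: 0.3
```

Call:
move_arm([
  [[255,0,0,0.7,0],[255,0,0,0.7,0],[255,-0.1,-0.69,0,0],[255,-0.1,-0.69,0,0],[255,-0.1,-0.69,0,0],[255,0,0,0,0],[255,0,0,0,0]],
])

```text
time: 11.48
position: [499.7, -31.1, 83.0]
orientation: [180.0, 0.0, 160.4]
force: [0.9, 0.4, -0.5]
grip_width: 1.0
gripper_force: 0.0
```

Run:
```python
from st import *
p=look("w7",["nut_axis","wing_tip"],2); s=arm.observe(); print({k:np.round(s[k],1) for k in("time","joint_positions","position","force")},nest(s["position"]))
cv2.imwrite("pics/w7c.png",cv2.resize(p["img"][130:330,220:490,::-1],None,fx=2.9,fy=2.9,interpolation=cv2.INTER_CUBIC))
```

```text
nut_axis [301. 208.] 0.78 [501.7   3.1  58. ]
wing_tip [262. 176.] 0.96 [473.6 -15.7  46.5]
{'time': np.float64(11.6), 'joint_positions': array([ -9.3,  -1.7, 109.3,   0. ,  72.3, -79.8]), 'position': array([499.7, -29.7,  82.8]), 'force': array([-0.5,  0.6,  0.5])} [  9.2 -31.4]
```

View pics/w7c.png

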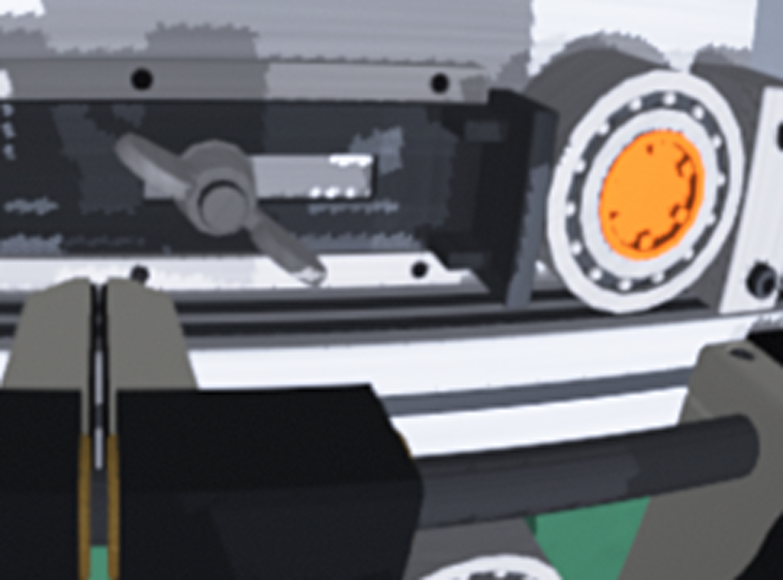

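The first stroke turned the wing to about θ=37° past -y. The second is a full stroke, which can't reach the end stop yet.

Call:
move_arm([
  [[255,0,0,-0.7,0],[255,0,0,-0.7,0],[255,0,0,0,0],[255,-0.14,0.04,0,0],[255,-0.14,0.04,0,0],[255,-0.14,0.04,0,0],[255,-0.14,0.04,0,0],[255,-0.11,0.09,0,0],[255,-0.11,0.09,0,0],[255,-0.11,0.09,0,0]],
])

```text
time: 12.47
position: [472.6, -17.2, 41.2]
orientation: [180.0, 0.0, 160.5]
force: [0.5, -1.4, 0.4]
grip_width: 0.5
gripper_force: 0.3
```

Call:
move_arm([
  [[255,0.02,0.16,0,0],[255,0.02,0.16,0,0],[255,0.03,0.14,0,0],[255,0.03,0.14,0,0],[255,0.03,0.14,0,0],[255,0.07,0.15,0,0],[255,0.07,0.15,0,0],[255,0.07,0.155,0,0],[255,0.07,0.155,0,0],[255,0.07,0.155,0,0]],
])

```text
time: 13.3
position: [487.4, 28.5, 40.7]
orientation: [180.0, -0.0, 160.5]
force: [-0.8, 0.4, -0.1]
grip_width: 0.4
gripper_force: 0.3
```

Call:
move_arm([
  [[255,0.12,0.07,0,0],[255,0.12,0.07,0,0],[255,0.12,0.07,0,0],[255,0.12,-0.03,0,0],[255,0.12,-0.03,0,0],[255,0.12,-0.03,0,0],[255,0,0,0,0]],
])

```text
time: 13.88
position: [509.4, 31.0, 40.8]
orientation: [180.0, 0.0, 160.5]
force: [-0.3, 0.3, -0.2]
grip_width: 0.4
gripper_force: 0.3
```

Call:
move_arm([
  [[255,0,0,0.7,0],[255,0,0,0.7,0],[255,-0.1,-0.69,0,0],[255,-0.1,-0.69,0,0],[255,-0.1,-0.69,0,0],[255,0,0,0,0],[255,0,0,0,0]],
])

```text
time: 14.47
position: [500.0, -31.6, 83.0]
orientation: [180.0, 0.0, 160.4]
force: [-0.1, 0.0, 0.9]
grip_width: 0.6
gripper_force: 0.0
```

```bash
cat >> st.py <<'E'
def state(n):
    p=look(n,["nut_axis","wing_tip"],2); s=arm.observe(); print({k:np.round(s[k],1) for k in("time","position","force")},nest(s["position"]))
    for r in landmark_of(p,"wing_tip")[:1]:
        x,y=nest(w_z(p,r["at"],46)); print("wing",x,y,"theta",np.degrees(np.arctan2(-x,-y)))
    return p
E
python3 -c "
from st import *
state('w8')"
```

```text
nut_axis [304. 205.] 0.9 [500.5   5.1  58. ]
wing_tip [329. 225.] 0.81 [527.5  19.6  46.5]
{'time': np.float64(14.6), 'position': array([499.9, -30.2,  82.7]), 'force': array([-0.3, -0.6,  0.5])} [  9.6 -31.8]
wing 19.2 24.5 theta -141.91514263733427
```

Call:
move_arm([
  [[255,0,0,-0.7,0],[255,0,0,-0.7,0],[255,0,0,0,0],[255,-0.14,0.04,0,0],[255,-0.14,0.04,0,0],[255,-0.14,0.04,0,0],[255,-0.14,0.04,0,0],[255,-0.11,0.09,0,0],[255,-0.11,0.09,0,0],[255,-0.11,0.09,0,0]],
])

```text
time: 15.5
position: [473.0, -17.6, 41.2]
orientation: [180.0, 0.0, 160.5]
force: [0.3, -0.4, -1.0]
grip_width: 0.4
gripper_force: 0.3
```

Call:
move_arm([
  [[255,0.02,0.16,0,0],[255,0.02,0.16,0,0],[255,0.03,0.14,0,0],[255,0.03,0.14,0,0],[255,0.03,0.14,0,0],[255,0.07,0.15,0,0],[255,0.07,0.15,0,0]],
])

```text
time: 16.08
position: [481.2, 14.0, 40.6]
orientation: [180.0, -0.0, 160.5]
force: [-1.3, -0.4, 0.5]
grip_width: 0.8
gripper_force: 0.5
```

Call:
move_arm([
  [[255,0.07,0.155,0,0],[255,0.07,0.155,0,0],[255,0.07,0.155,0,0],[255,0,0,0,0]],
])

```text
time: 16.42
position: [488.0, 28.4, 40.8]
orientation: [180.0, 0.0, 160.6]
force: [0.8, 0.9, -0.3]
grip_width: 0.4
gripper_force: 0.2
```

Still free. Continuing gently to the end of the stroke.

Call:
move_arm([
  [[255,0.12,0.07,0,0],[255,0.12,0.07,0,0],[255,0,0,0,0]],
])

```text
time: 16.67
position: [495.4, 31.8, 40.9]
orientation: [180.0, 0.0, 160.5]
force: [0.9, 0.0, -0.1]
grip_width: 1.1
gripper_force: 0.0
```

Call:
move_arm([
  [[255,0.12,0.07,0,0],[255,0.12,-0.03,0,0],[255,0,0,0,0]],
])

```text
time: 16.92
position: [502.4, 32.7, 40.7]
orientation: [180.0, 0.0, 160.5]
force: [0.1, 0.8, 0.1]
grip_width: 0.3
gripper_force: 0.3
```

Call:
move_arm([
  [[255,0.12,-0.03,0,0],[255,0.12,-0.03,0,0],[255,0,0,0,0]],
])

```text
time: 17.17
position: [509.8, 30.7, 40.8]
orientation: [180.0, 0.0, 160.5]
force: [-0.6, 1.0, -0.3]
grip_width: 0.3
gripper_force: 0.3
```

Call:
move_arm([
  [[255,0,0,0.7,0],[255,0,0,0.7,0],[255,-0.1,-0.69,0,0],[255,-0.1,-0.69,0,0],[255,-0.1,-0.69,0,0],[255,0,0,0,0],[255,0,0,0,0]],
])

```text
time: 17.75
position: [500.5, -32.0, 83.1]
orientation: [180.0, 0.1, 160.4]
force: [0.8, -0.8, 0.2]
grip_width: 0.3
gripper_force: 0.0
```

```bash
python3 -c "
from st import *
state('w9')"
```

```text
nut_axis [302. 204.] 0.96 [499.9   3.8  58. ]
wing_tip [262. 174.] 0.62 [473.1 -16.   46.5]
{'time': np.float64(17.9), 'position': array([500.3, -30.6,  82.8]), 'force': array([-0.1, -0.7,  1. ])} [ 10.1 -32. ]
wing -20.3 -27.4 theta 36.53385587138102
```

Remaining turn is at most about 116°, so the nut seats in this stroke. I'll watch the force closely.

Call:
move_arm([
  [[255,0,0,-0.7,0],[255,0,0,-0.7,0],[255,0,0,0,0],[255,-0.14,0.04,0,0],[255,-0.14,0.04,0,0],[255,0,0,0,0]],
])

```text
time: 18.45
position: [491.7, -28.3, 41.9]
orientation: [180.0, 0.1, 160.6]
force: [1.0, -0.7, -0.2]
grip_width: 0.5
gripper_force: 0.0
```

Call:
move_arm([
  [[255,-0.14,0.04,0,0],[255,-0.14,0.04,0,0],[255,0,0,0,0]],
])

```text
time: 18.7
position: [483.2, -26.2, 41.4]
orientation: [180.0, 0.1, 160.5]
force: [-0.2, -1.2, 0.3]
grip_width: 0.4
gripper_force: 0.3
```

Call:
move_arm([
  [[255,-0.11,0.09,0,0],[255,0,0,0,0]],
])

```text
time: 18.87
position: [479.7, -23.4, 41.0]
orientation: [180.0, 0.0, 160.5]
force: [-0.5, -0.1, 1.0]
grip_width: 0.6
gripper_force: 0.3
```

Call:
move_arm([
  [[255,-0.11,0.09,0,0],[255,-0.11,0.09,0,0],[255,0,0,0,0]],
])

```text
time: 19.12
position: [472.5, -17.7, 40.4]
orientation: [-180.0, -0.1, 160.5]
force: [-1.0, -0.7, 0.6]
grip_width: 0.9
gripper_force: 0.2
```

Call:
move_arm([
  [[255,0.02,0.16,0,0],[255,0,0,0,0]],
])

```text
time: 19.28
position: [473.7, -12.8, 40.5]
orientation: [180.0, -0.0, 160.5]
force: [-0.6, -0.4, -0.2]
grip_width: 0.6
gripper_force: 0.2
```

Call:
move_arm([
  [[255,0.02,0.16,0,0],[255,0,0,0,0]],
])

```text
time: 19.45
position: [474.5, -8.0, 40.6]
orientation: [180.0, -0.0, 160.5]
force: [0.1, -0.1, -0.8]
grip_width: 0.4
gripper_force: 0.0
```

Call:
move_arm([
  [[255,0.03,0.14,0,0],[255,0,0,0,0]],
])

```text
time: 19.62
position: [475.6, -4.0, 40.7]
orientation: [-180.0, -0.0, 160.5]
force: [-1.3, -1.0, 0.2]
grip_width: 0.0
gripper_force: 0.4
```

Call:
move_arm([
  [[255,0.03,0.14,0,0],[255,0,0,0,0]],
])

```text
time: 19.78
position: [476.5, 0.2, 40.8]
orientation: [180.0, 0.0, 160.5]
force: [-0.4, -1.1, 0.5]
grip_width: 0.5
gripper_force: 0.5
```

Call:
move_arm([
  [[255,0.03,0.14,0,0],[255,0,0,0,0]],
])

```text
time: 19.95
position: [476.7, 2.6, 40.6]
orientation: [-179.8, -0.0, 160.5]
force: [-3.7, -11.0, 1.3]
grip_width: 0.3
gripper_force: 4.7
```

Call:
move_arm([
  [[255,0.03,0.08,0,0],[255,0,0,0,0],[255,0,0,0,0]],
])

```text
time: 20.2
position: [477.0, 3.3, 40.4]
orientation: [-179.7, -0.0, 160.5]
force: [-6.6, -19.0, 2.9]
grip_width: 0.6
gripper_force: 8.3
```

Hard stop at 20 N. Backing off, lifting clear and checking.

Call:
move_arm([
  [[255,-0.08,-0.2,0,0],[255,-0.12,-0.3,0,0],[255,-0.12,-0.3,0,0],[255,0,0,0.7,0],[255,0,0,0.9,0],[255,0,0,0.9,0],[255,0,-0.9,0,0],[255,0,0,0,0],[255,0,0,0,0]],
])

```text
time: 20.95
position: [468.7, -45.5, 116.2]
orientation: [180.0, 0.1, 160.4]
force: [0.6, 0.1, -0.1]
grip_width: 0.5
gripper_force: 0.0
```

Run:
```python
from st import *
p=state('w10')
for q in("jaw_top","end_face","bearing"):
    for r in landmark_of(p,q)[:1]: print(q,nest(w_z(p,r["at"],Z[q])))
cv2.imwrite("pics/w10c.png",cv2.resize(p["img"][100:300,240:510,::-1],None,fx=2.9,fy=2.9,interpolation=cv2.INTER_CUBIC))
```

```text
nut_axis [325. 216.] 0.93 [498.3   6.8  58. ]
nut_axis [308. 201.] 0.22 [480.2  -2.4  58. ]
wing_tip [338. 186.] 0.96 [480.8  26.8  46.5]
{'time': np.float64(21.1), 'position': array([467.8, -44.2, 114.9]), 'force': array([ 0.6, -0.2, -0.7])} [-16.  -55.7]
wing -27.3 15.6 theta 119.74488129694222
jaw_top [ 2.6 81.8]
end_face [ -0.6 163.2]
bearing [159.6  91.3]
```

View pics/w10c.png

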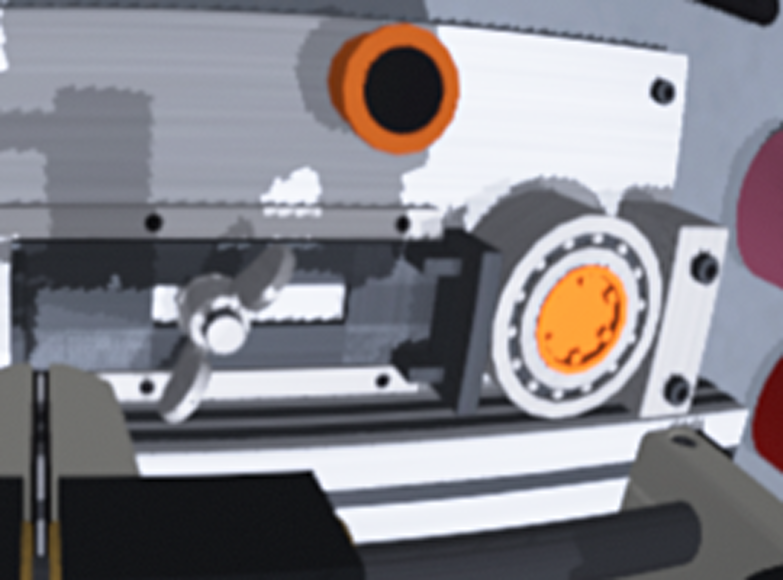

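The bearing sits snug between the jaw (crop 480,320) and the end block (680,320). The nut's wings lie at θ≈120° after about 9.4 rad of turn, hard against its stop, and the arm is clear.

```bash
python3 -c "
from station import arm
print(arm.hand_in())"
```

```text
the job is handed in; nothing more can be done
None
```

I pushed the stop until the bearing sat snug against the end block, then ran the wing nut down about 9.4 rad to a hard stop; the job is handed in at about 21 s with the arm clear.

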